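Fold the blades of an air grille flat

TASK

The white air grille is to be put away flat: run the shut fingertips lightly along both of its banks of blades, outward from the middle bar, so that all eight blades lie folded flat, each leaning away from the middle bar towards its own end of the grille. Only touch the blades: grip and lift nothing, do not press hard on the thin metal, and leave the grille and everything else on the table where they are.

Things in the scene. Friction and masses are not known exactly. Their poses are not given: they have to be found in the camera images.
- grille: white sheet-metal air grille, 300 mm long (y axis) by 150 mm wide (x axis), 40 mm high, about 1.1 kg, lying loose and flat on the table. Origin: centre of its underside; z up. A middle bar parts its eight cross blades into a left bank (+y) and a right bank (-y) of four. Two side rails along y, 40 mm high, inner faces at x = +-53 mm: shut fingers fit between them, open ones may not
- middle_bar (a point): centre of the top of the grille's white middle bar: on the grille's axis, 18 mm above the table. The bar is 34 mm wide (grille y = -17 to +17 mm) and lower than the upright blades
- left_bank (a point): middle of the left bank, at pivot height: grille y = +78 mm, 20 mm above the table. Blades: aluminium, 102 mm long (along x), 2.6 mm thick, upper edge 20 mm above the pivot, lower edge 16 mm below it; upright, the top is 40 mm above the table. Pivots at y = 36, 64, 92, 120 mm; low end wall (top 17 mm) at y = 148.5 mm
- right_bank (a point): the same for the right bank: grille y = -78 mm, pivots at y = -36, -64, -92, -120 mm, end wall at -148.5 mm. In both banks a blade folded fully flat has its upper face 22 mm above the table; fingertips drawn outward at 24 to 27 mm above the table fold each blade as they pass; lower, they catch on the blades and drag the grille
- left_blade_1 (a joint): hinge of blade 1 of the left bank (counted from the middle bar; pivot at y = +36 mm of the grille), rad: 0 upright, positive with the upper edge leaning outward (to the grille's +y, away from the middle bar), 1.55 flat at its stop, -0.6 its stop on the inward side. Held by friction where it is left; about 1 N at the upper edge turns it
- left_blade_2 (a joint): hinge of blade 2 of the left bank (counted from the middle bar; pivot at y = +64 mm of the grille), rad: 0 upright, positive with the upper edge leaning outward (to the grille's +y, away from the middle bar), 1.55 flat at its stop, -0.6 its stop on the inward side. Held by friction where it is left; about 1 N at the upper edge turns it
- left_blade_3 (a joint): hinge of blade 3 of the left bank (counted from the middle bar; pivot at y = +92 mm of the grille), rad: 0 upright, positive with the upper edge leaning outward (to the grille's +y, away from the middle bar), 1.55 flat at its stop, -0.6 its stop on the inward side. Held by friction where it is left; about 1 N at the upper edge turns it
- left_blade_4 (a joint): hinge of blade 4 of the left bank (counted from the middle bar; pivot at y = +120 mm of the grille), rad: 0 upright, positive with the upper edge leaning outward (to the grille's +y, away from the middle bar), 1.55 flat at its stop, -0.6 its stop on the inward side. Held by friction where it is left; about 1 N at the upper edge turns it
- right_blade_1 (a joint): hinge of blade 1 of the right bank (counted from the middle bar; pivot at y = -36 mm of the grille), rad: 0 upright, positive with the upper edge leaning outward (to the grille's -y, away from the middle bar), 1.55 flat at its stop, -0.6 its stop on the inward side. Held by friction where it is left; about 1 N at the upper edge turns it
- right_blade_2 (a joint): hinge of blade 2 of the right bank (counted from the middle bar; pivot at y = -64 mm of the grille), rad: 0 upright, positive with the upper edge leaning outward (to the grille's -y, away from the middle bar), 1.55 flat at its stop, -0.6 its stop on the inward side. Held by friction where it is left; about 1 N at the upper edge turns it
- right_blade_3 (a joint): hinge of blade 3 of the right bank (counted from the middle bar; pivot at y = -92 mm of the grille), rad: 0 upright, positive with the upper edge leaning outward (to the grille's -y, away from the middle bar), 1.55 flat at its stop, -0.6 its stop on the inward side. Held by friction where it is left; about 1 N at the upper edge turns it
- right_blade_4 (a joint): hinge of blade 4 of the right bank (counted from the middle bar; pivot at y = -120 mm of the grille), rad: 0 upright, positive with the upper edge leaning outward (to the grille's -y, away from the middle bar), 1.55 flat at its stop, -0.6 its stop on the inward side. Held by friction where it is left; about 1 N at the upper edge turns it
- mug: white mug, about 82 x 114 x 91 mm, standing; bystander. Origin: centre of its underside
- screwdriver: screwdriver with a red handle, 197 mm long, 28 mm thick, lying in front of the grille; bystander. Origin under its middle
- pliers: pliers with blue grips, 187 x 60 x 14 mm, lying in front of the grille; bystander. Origin under their middle
- tape_measure: yellow and black tape measure, 66 x 74 x 36 mm; bystander. Origin: centre of its underside
- jar_white_lid: blue-grey jar with a white lid, 51 mm across, 61 mm high; bystander. Origin: centre of its underside
- jar_red_lid: white jar with a red lid, 47 mm across, 76 mm high; bystander. Origin: centre of its underside
- tape_roll: small roll of black tape, 53 mm across, 19 mm high, lying flat at the left of the grille; bystander. Origin: centre of its underside
- stock_box_1: small white carton, 86 x 135 x 66 mm, at the left of the table; bystander. Origin: centre of its underside
- stock_box_3: the same carton again, standing on the first; bystander. Origin: centre of its underside

How it is judged:
By the outcome, as a careful person would: the job done as asked, in the order asked, and still so for the second after the job is handed in, with the robot touching nothing.
It also fails if it takes over 43 s, if anything falls off the work surface, if the arm or the gripper's body presses on something with over 40 N, if the wrist force passes 120 N, or if a joint passes its speed limit or range.

ROBOT

A 6-joint arm with a two-finger parallel gripper is mounted at the origin on the work surface; the furniture and walls round the work are solid. World frame = base frame: x ahead of the robot, y to its left, z up, the work surface at z = 0. Lengths are in mm, angles in rad, forces in N, time in s.
With the tool pointing down it reaches from about 350 to 875 mm from the base axis. Payload 4.2 kg.
Tool frame: the origin (TCP) lies on the centre line of the jaws, within the pads' length; the fingertips stand ahead of it and the grasp point (between the pads) lies 11 mm behind it (nose_length is the z of the fingertips in the tool frame, in mm); z points along the fingers, y is the line along which they close (so a half turn about z gives the same grasp; the last joint's range is limited). The gripper opens to 85 mm and grips with 20 to 120 N. Pads are 22 mm wide; open, the fingers measure 114 mm over their backs; the gripper's body (76 mm by 85 mm) begins 54 mm behind the grasp point. The pads swing forward as they close: fully open they stand 13 mm farther back than shut.
Start: joints at [-1.063, 0.385, 0.008, 0, -1.194, -0.259], TCP at [153.918, -605.73, 216.812] pointing down, gripper open.
Joint ranges: [-3.14, 3.14], [-1.21, 2.06], [-1.07, 1.41], [-3.16, 2.05], [-2.99, -0.16], [-3.1, 3.1]. Speed limits (rad/s): [2.79, 2.79, 3.14, 3.14, 3.14, 3.14].

INTERFACE

Orientations are given as [roll, pitch, yaw] about the fixed x, y, z axes, in that order (R = Rz(yaw) Ry(pitch) Rx(roll)).
In Python, from rig import * gives the robot as it stands. The module is installed in compiled form; this text tells all that it offers.
- The arm moves only by the tool step_arm, never from a script. Its argument "steps" is a list that holds one entry, the list of rows, each a list of 7 numbers: the turn, a rotation vector about the tool's x, y, z in rad, then the shift along the tool's x, y, z in cm, then the closure, from 0 (fully open) to 1 (shut). In form: [[[rx, ry, rz, x, y, z, hand], ...]]. A call has 1 to 20 rows; each row is the pose to reach, as a shift and turn from the pose commanded when the call began, along the tool's axes at that moment; what a row does not reach only later rows make up. A row lasts 1/12 s, in which the tool goes at most 41.7 mm and 7.16 degrees, less where a joint would pass 70% of its speed; a pose out of reach is approached as far as the arm can. A call with a gripper value outside its range is refused whole. The fingers move at their own pace and stop on an object; the grip force is fixed at half the most. Time passes only in rows, so rows that repeat a pose let the fingers close. It gives the time, the measured TCP pose, the force, the opening and the grip force at its end, in the units of the state.
- observe(): the state, without advancing time (a new reading comes with each control period).
- snapshot(name): name is "side" or "top"; returns the picture (400x640x3 uint8, red, green, blue); there is no depth.
- camera_info(name): a dict with "vfov" (degrees; the focal length in pixels is half the picture's height over the tangent of half this angle, whatever the lens; pixels are square), "cx", "cy" (the principal point, pixels), "world_to_cam" (4x4, takes a point from world to camera coordinates). Camera axes: x right, y down, z forward; pixel columns grow to the right and rows downward; lengths in mm; the calibration is good to about 2 mm. A picture is of the moment at which its call begins. camera_info takes no time and is no camera call.
- sign_off(): hands the job in; it is judged then, once.
The state is a dict: "time_s": time; "joint_positions": joint angles; "joint_velocities": joint speeds; "joint_efforts": joint torques, N m; "tcp_pos": TCP position; "orientation": TCP orientation; "ft_force": force on the tool from outside, world axes, zero at the start; "moment": the same for the moment, N m; "width": opening from 0.0 (shut) to 1.0 (fully open); "grip_force": force on a finger pad.
Only numpy, scipy, OpenCV 4.12 (cv2) and the standard library are available. Lean on these libraries where they do the work, as an engineer would, in place of code of your own. Each camera call takes 0.05 s, during which the arm holds its last target. There are 200 camera calls.

## Working session

There is one attempt and no reset: what is moved stays moved. The work goes in short steps, Python scripts to look and compute and a tool call to move; the robot and the scene stay as the last step left them, time stands still between calls to the robot, and variables do not carry over. Pictures are saved under pics/ and viewed, at most 10 in all, crops included, and the job is handed in when it is done.

Besides the shell and the picture viewer there is one more tool, called after "Call:" by a JSON object that holds its "method" and its "body", one argument or row to a line. step_arm: Moves the arm, as the interface text tells. Its arguments: {"type":"object","properties":{"steps":{"type":"array"}},"required":["steps"]}

```bash
mkdir -p pics
python3 - <<'E'
from rig import *
import cv2
for n in("side","top"):
    cv2.imwrite(f"pics/{n}0.png",snapshot(n)[:,:,::-1]); print(n,camera_info(n))
s=observe();print({k:s[k] for k in("time_s","tcp_pos","orientation","width","ft_force")})
import rig;print([k for k in dir(rig) if not k.startswith('_')]); print(globals().get('nose_length'))
E
```

```text
side {'vfov': 42.93377505892032, 'cx': 316.18526408707146, 'cy': 202.27914189151804, 'world_to_cam': array([[-9.97547895e-01,  6.72444551e-02, -1.94005415e-02,
         4.67446365e+02],
       [ 5.90127236e-02,  6.59137967e-01, -7.49703034e-01,
         3.80618284e+01],
       [-3.76257386e-02, -7.49009562e-01, -6.61489970e-01,
         1.68006065e+03],
       [ 0.00000000e+00,  0.00000000e+00,  0.00000000e+00,
         1.00000000e+00]])}
top {'vfov': 56.22816100052518, 'cx': 319.33061575340406, 'cy': 200.6877423717371, 'world_to_cam': array([[ 9.50192551e-03, -9.99951114e-01,  2.73552063e-03,
        -1.25336347e+01],
       [-9.90408338e-01, -9.78828573e-03, -1.37824211e-01,
         4.76811124e+02],
       [ 1.37844249e-01, -1.39968705e-03, -9.90452929e-01,
         1.08623963e+03],
       [ 0.00000000e+00,  0.00000000e+00,  0.00000000e+00,
         1.00000000e+00]])}
{'time_s': 0.1, 'tcp_pos': array([ 153.77974641, -605.21624593,  215.82630703]), 'orientation': array([ 3.13961326e+00, -1.17827928e-04, -2.89291852e+00]), 'width': 0.9995312896908384, 'ft_force': array([0.22922485, 0.85187096, 0.53120357])}
['PlanningError', 'camera_info', 'nose_length', 'observe', 'sign_off', 'snapshot']
8.0
```

View pics/top0.png

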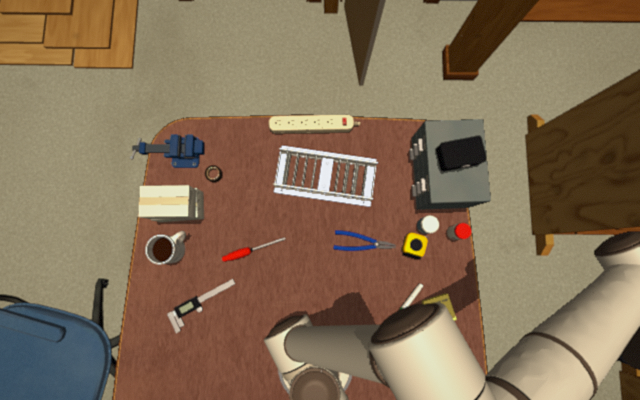

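View pics/side0.png

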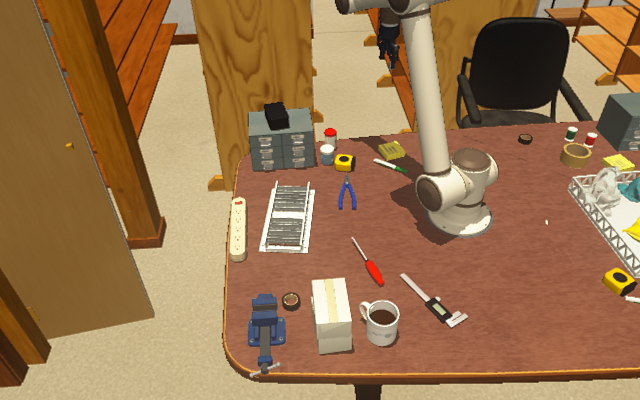

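The top view shows the grille at about px (275–378, 147–206), slightly turned. I'll enlarge it in both views.

Run:
```python
import cv2,numpy as np
a=cv2.imread("pics/top0.png")[140:212,265:385]; b=cv2.imread("pics/side0.png")[175:260,250:325]
a=cv2.resize(a,None,fx=6,fy=6,interpolation=cv2.INTER_CUBIC); b=cv2.resize(b,None,fx=7,fy=7,interpolation=cv2.INTER_CUBIC)
cv2.imwrite("pics/tc.png",a); cv2.imwrite("pics/sc.png",b)
```

```text
(no output)
```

View pics/tc.png

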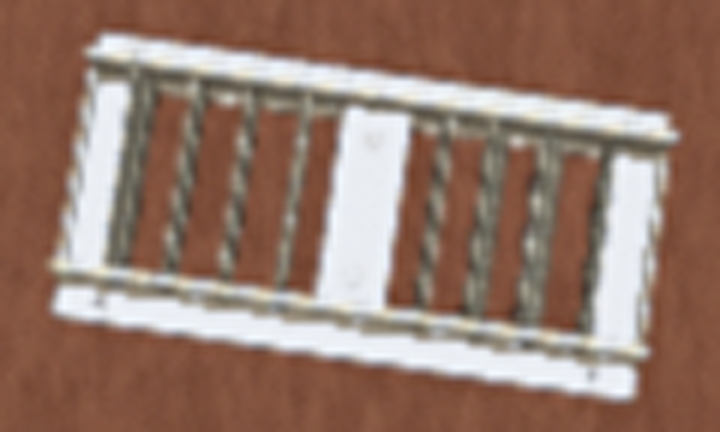

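View pics/sc.png

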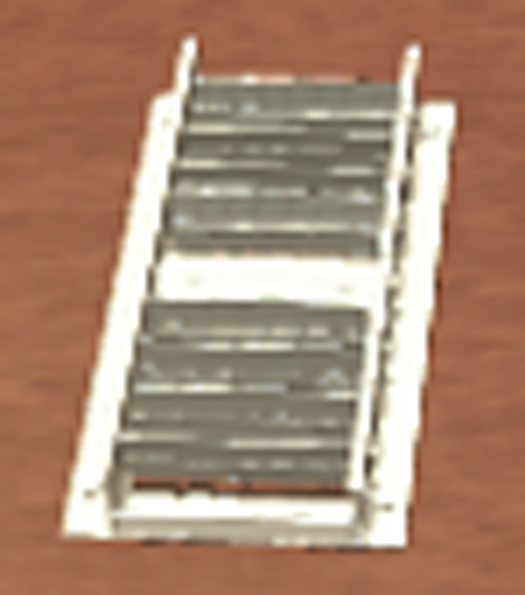

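The middle bar's corners in the top crop are about (343,108), (410,114), (318,300) and (384,308). The flange corners are (100,35), (672,115), (55,315) and (633,398).

```bash
cat > h.py <<'E'
from rig import *
import numpy as np
from scipy.spatial.transform import Rotation as R
def world(n,uv,z):
    c=camera_info(n);f=200/np.tan(np.radians(c["vfov"]/2));M=c["world_to_cam"]
    o=-M[:3,:3].T@M[:3,3]; d=M[:3,:3].T@np.array([(uv[0]-c["cx"])/f,(uv[1]-c["cy"])/f,1])
    return (o+d*(z-o[2])/d[2])[:2]
def to_tool(p,yaw):  # pose -> shift (cm) in tool axes and turn
    s=observe();q=R.from_euler('xyz',s["orientation"]);t=R.from_euler('xyz',[np.pi,0,yaw])
    return (q.inv()*t).as_rotvec().round(4),(q.inv().apply(np.array(p)-s["tcp_pos"])/10).round(2)
E
python3 - <<'E'
from h import *
T=lambda l,z:np.array([world("top",(265+(u+.5)/6-.5,140+(v+.5)/6-.5),z) for u,v in l])
S=lambda l,z:np.array([world("side",(250+(u+.5)/7-.5,175+(v+.5)/7-.5),z) for u,v in l])
b=T([(343,108),(410,114),(318,300),(384,308)],18);print(b,b.mean(0))
f=T([(100,35),(672,115),(55,315),(633,398)],1);print(f,f.mean(0))
for p,q in((0,1),(2,3)):
    d=f[p]-f[q];print(np.linalg.norm(d),np.arctan2(-d[0],d[1]))
g=S([(160,95),(452,103),(65,533),(403,545)],1);print("side",g,g.mean(0),np.arctan2(-(g[2]-g[0])[0],(g[2]-g[0])[1]),np.arctan2(-(g[3]-g[1])[0],(g[3]-g[1])[1]))
for z in(0,60,150):print("cab",z,world("top",(413,205),z),world("top",(413,150),z),world("top",(488,120),z))
print(world("side",(252,168),0),world("side",(314,168),0))
c=b.mean(0);print(to_tool([*c,110],-np.pi/2-.14))
E
```

```text
[[613.1062002  -14.11084677]
 [610.29804651 -48.51907954]
 [513.06473699  -2.29240052]
 [509.2866758  -35.79137183]] [561.43891488 -25.17842466]
[[ 655.4005721   113.27428831]
 [ 615.50880277 -185.68640988]
 [ 506.77923089  132.91503882]
 [ 466.69412104 -163.9925217 ]] [561.0956817  -25.87240111]
301.61043139278894 -0.1326512527645145
299.60126088615425 -0.13419729234177993
side [[ 610.91021665 -187.05932267]
 [ 464.48220506 -167.46981416]
 [ 653.63637626  111.85774948]
 [ 505.2929024   131.77591871]] [558.58042509 -27.72386716] -0.14197482217854943 -0.13554234940868878
cab 0 [ 470.96242845 -296.22202337] [ 645.11978839 -300.57590545] [ 745.71647703 -541.56023116]
cab 60 [ 463.16626739 -280.98700699] [ 628.1704546  -285.11206248] [ 723.4800921 -513.4309966]
cab 150 [ 451.47202582 -258.13448242] [ 602.74645391 -261.91629803] [ 690.12551471 -471.23714477]
[ 686.41658409 -312.27033087] [ 457.08099125 -290.99040083]
(array([ 1.8000e-03,  1.1000e-03, -1.1821e+00]), array([-53.79,  46.17,  10.67]))
```

Call:
{"method": "step_arm", "body": {
  "steps": [
    [[0,0,-0.2,-5,6,-6.5,1],[0,0,-0.4,-10,12,-6.5,1],[0,0,-0.6,-15,18,-6.5,1],[0,0,-0.8,-20,24,-6.5,1],[0,0,-1.0,-25.8,30,-6.5,1],[0,0,-1.187,-25.8,30,-6.5,1],[0,0,-1.187,-25.8,30,-6.5,1],[0,0,-1.187,-25.8,30,-6.5,1],[0,0,-1.187,-25.8,30,-6.5,1],[0,0,-1.187,-25.8,30,-6.5,1],[0,0,-1.187,-25.8,30,-6.5,1],[0,0,-1.187,-53.7,46.2,0,1],[0,0,-1.187,-53.7,46.2,0,1],[0,0,-1.187,-53.7,46.2,0,1],[0,0,-1.187,-53.7,46.2,0,1],[0,0,-1.187,-53.7,46.2,4,1],[0,0,-1.187,-53.7,46.2,8,1],[0,0,-1.187,-53.7,46.2,10.7,1],[0,0,-1.187,-53.7,46.2,10.7,1],[0,0,-1.187,-53.7,46.2,10.7,1]]
  ]
}}

```text
time_s: 1.77
tcp_pos: [558.4, -27.7, 112.3]
orientation: [3.141, -0.0, -1.706]
ft_force: [1.0, -0.5, -0.4]
width: 0.002
grip_force: 0.0
```

Call:
{"method": "step_arm", "body": {
  "steps": [
    [[0,0,0,0,0,0,1],[0,0,0,0,0,0,1],[0,0,0,0,0,0,1],[0,0,0,0,0,0,1]]
  ]
}}

```text
time_s: 2.1
tcp_pos: [558.1, -29.2, 115.6]
orientation: [-3.139, 0.001, -1.707]
ft_force: [0.3, -0.2, 0.2]
width: -0.001
grip_force: 0.0
```

Run:
```python
from h import *
import cv2
a=cv2.resize(snapshot("side")[120:270,220:370,::-1],None,fx=4,fy=4,interpolation=cv2.INTER_CUBIC)
cv2.imwrite("pics/s1.png",a)
s=observe();print(s["tcp_pos"],s["orientation"],s["ft_force"],s["time_s"])
```

```text
[558.14221483 -29.18889778 115.92609067] [-3.13847262e+00  9.86870012e-04 -1.70688127e+00] [ 0.61721165 -0.50310599 -0.94852098] 2.15
```

View pics/s1.png

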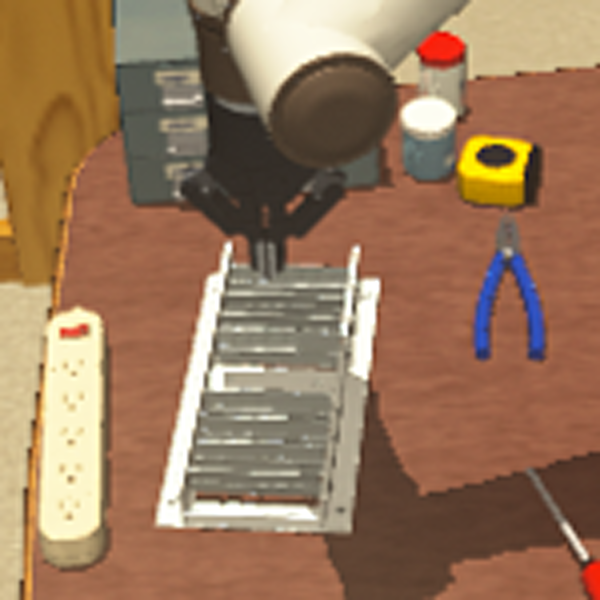

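The gripper stands shut over the middle and the fingers line up between the rails. In the crop the fingertips are at about (265,275) and the bar is at about (270,380). Next I descend part-way.

Call:
{"method": "step_arm", "body": {
  "steps": [
    [[0,0,0,-0.35,-0.2,2.5,1],[0,0,0,-0.35,-0.2,5,1],[0,0,0,-0.35,-0.2,6.5,1],[0,0,0,-0.35,-0.2,7.2,1],[0,0,0,-0.35,-0.2,7.6,1],[0,0,0,-0.35,-0.2,7.6,1],[0,0,0,-0.35,-0.2,7.6,1],[0,0,0,-0.35,-0.2,7.6,1]]
  ]
}}

```text
time_s: 2.82
tcp_pos: [561.3, -25.2, 39.5]
orientation: [-3.139, 0.001, -1.706]
ft_force: [0.7, 0.6, 0.3]
width: -0.001
grip_force: 0.0
```

Run:
```python
from h import *
import cv2
a=np.hstack([cv2.resize(snapshot("side")[150:260,240:340,::-1],None,fx=5,fy=5,interpolation=cv2.INTER_CUBIC)])
cv2.imwrite("pics/s2.png",a)
for i in range(3):
    s=observe();print(s["tcp_pos"],s["orientation"],s["ft_force"],s["time_s"])
    snapshot("top")
```

```text
[561.18108815 -25.1372762   39.34030172] [-3.13906692e+00  8.34413948e-04 -1.70573307e+00] [ 0.47495984 -0.30507824  0.16608351] 2.8667
[561.00906221 -25.13500132  39.1290542 ] [-3.13951422e+00  7.16250997e-04 -1.70573870e+00] [ 0.50353278 -0.70229842 -1.12453492] 2.9167
[560.86487584 -25.11459086  38.93321369] [-3.13988321e+00  6.24638050e-04 -1.70571327e+00] [-0.26741027  0.94953005 -0.30252209] 2.9667
```

View pics/s2.png

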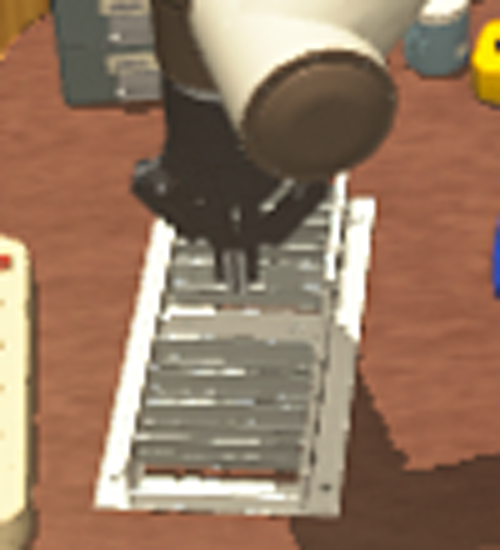

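Fingertips are just above the middle bar, at about (235,290) in the crop. Now I lower to working height and let it settle.

Call:
{"method": "step_arm", "body": {
  "steps": [
    [[0,0,0,0,0,0.3,1],[0,0,0,0,0,0.5,1],[0,0,0,0,0,0.5,1],[0,0,0,0,0,0.5,1],[0,0,0,0,0,0.5,1],[0,0,0,0,0,0.5,1],[0,0,0,0,0,0.5,1],[0,0,0,0,0,0.5,1],[0,0,0,0,0,0.5,1],[0,0,0,0,0,0.5,1]]
  ]
}}

```text
time_s: 3.85
tcp_pos: [560.4, -25.2, 33.1]
orientation: [-3.141, 0.0, -1.706]
ft_force: [0.7, -0.5, -1.1]
width: 0.001
grip_force: 0.0
```

Call:
{"method": "step_arm", "body": {
  "steps": [
    [[0,0,0,-0.5,0,0,1],[0,0,0,-1,0,0,1],[0,0,0,-1.5,0,0,1],[0,0,0,-2,0,0,1],[0,0,0,-2.5,0,0,1],[0,0,0,-3,0,0,1],[0,0,0,-3.5,0,0,1],[0,0,0,-4,0,0,1],[0,0,0,-4.5,0,0,1],[0,0,0,-5,0,0,1],[0,0,0,-5.5,0,0,1],[0,0,0,-6,0,0,1]]
  ]
}}

```text
time_s: 4.85
tcp_pos: [568.5, 34.7, 33.0]
orientation: [-3.142, -0.0, -1.706]
ft_force: [0.3, 0.2, 0.1]
width: 0.002
grip_force: 0.0
```

Call:
{"method": "step_arm", "body": {
  "steps": [
    [[0,0,0,-0.5,0,0,1],[0,0,0,-1,0,0,1],[0,0,0,-1.5,0,0,1],[0,0,0,-2,0,0,1],[0,0,0,-2.5,0,0,1],[0,0,0,-3,0,0,1],[0,0,0,-3.5,0,0,1],[0,0,0,-4,0,0,1],[0,0,0,-4.5,0,0,1],[0,0,0,-5,0,0,1],[0,0,0,-5.5,0,0,1],[0,0,0,-6,0,0,1],[0,0,0,-6.5,0,0,1],[0,0,0,-7,0,0,1],[0,0,0,-7.5,0,0,1],[0,0,0,-8,0,0,1],[0,0,0,-8.5,0,0,1]]
  ]
}}

```text
time_s: 6.27
tcp_pos: [579.9, 118.9, 33.0]
orientation: [3.142, -0.0, -1.706]
ft_force: [0.4, -0.2, -0.4]
width: -0.005
grip_force: 0.0
```

Call:
{"method": "step_arm", "body": {
  "steps": [
    [[0,0,0,0,0,-2,1],[0,0,0,0,0,-4,1],[0,0,0,2,0,-8,1],[0,0,0,5,0,-12,1],[0,0,0,8,0,-16,1],[0,0,0,12,0,-16,1],[0,0,0,14.5,0,-16,1],[0,0,0,14.5,0,-16,1],[0,0,0,14.5,0,-16,1],[0,0,0,14.5,0,-16,1]]
  ]
}}

```text
time_s: 7.1
tcp_pos: [560.2, -25.2, 192.9]
orientation: [3.141, 0.0, -1.706]
ft_force: [0.6, 0.2, 0.0]
width: -0.0
grip_force: 0.0
```

Run:
```python
from h import *
import cv2
cv2.imwrite("pics/s3.png",cv2.resize(snapshot("side")[150:260,240:340,::-1],None,fx=5,fy=5,interpolation=cv2.INTER_CUBIC))
s=observe();print(s["tcp_pos"],s["orientation"],s["ft_force"],s["time_s"])
```

```text
[560.28566392 -24.67320712 192.62703885] [ 3.14097760e+00 -8.91034961e-05 -1.70536676e+00] [ 0.15678934 -0.11865884 -1.96979098] 7.15
```

View pics/s3.png

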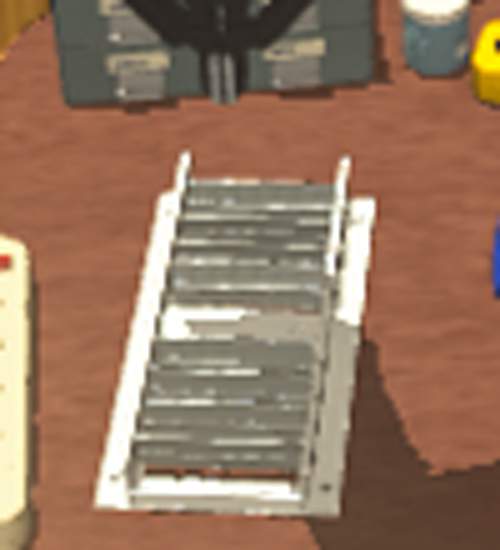

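Run:
```python
from h import *
import cv2
def proj(n,p):
    c=camera_info(n);f=200/np.tan(np.radians(c["vfov"]/2));q=c["world_to_cam"]@np.array([*p,1]);return np.array([c["cx"]+f*q[0]/q[2],c["cy"]+f*q[1]/q[2]])
for z in (192.6,184.6,175):
    print(z,(proj("side",[560.3,-24.7,z])-[240,150])*5)
a=cv2.imread("pics/s2.png");b=cv2.imread("pics/s3.png")
t0=cv2.imread("pics/top0.png");cam=snapshot("top")[:,:,::-1]
print("diff left bank region", cv2.absdiff(a,b)[340:480,130:310].mean((1,2)).reshape(-1,10).mean(1).round(1))
A=cv2.resize(t0[140:212,265:385],None,fx=6,fy=6,interpolation=cv2.INTER_CUBIC)[:300]
B=cv2.resize(cam[140:212,265:385],None,fx=6,fy=6,interpolation=cv2.INTER_CUBIC)[:300]
cv2.imwrite("pics/cmp.png",np.vstack([A,B]))
s0=cv2.imread("pics/side0.png")[200:260,250:310]
```

```text
192.6 [221.99575973 114.49084993]
184.6 [222.79025037 124.79651585]
175 [223.73653186 137.07112354]
diff left bank region [1.7 1.6 4.5 4.6 1.  1.1 1.1 0.7 1.1 2.5 5.5 1.6 1.  1.8]
```

View pics/cmp.png

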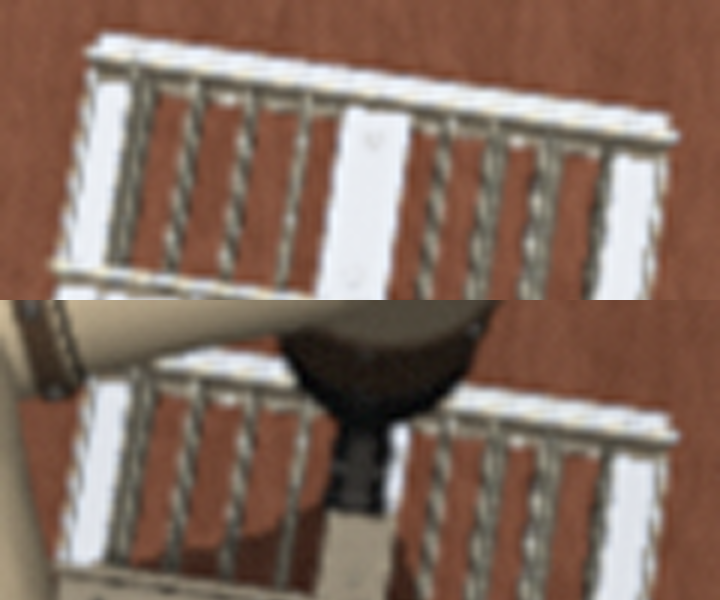

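Both banks look unchanged, so the tips passed over the blades. In s3 the visible tip, at about (222,103), sits above where the reported TCP projects (222,114). I'll measure the true tip height.

Run:
```python
from h import *
import cv2
def proj(n,p):
    c=camera_info(n);f=200/np.tan(np.radians(c["vfov"]/2));q=c["world_to_cam"]@np.array([*p,1]);return np.array([c["cx"]+f*q[0]/q[2],c["cy"]+f*q[1]/q[2]]).round(1)
im=snapshot("side");s=observe();p=s["tcp_pos"];print(p,s["joint_positions"].round(4))
print(im[158:184,276:294].mean(2).astype(int))
R0=R.from_euler('xyz',s["orientation"])
for z in(8,0,-8,-16):
  print(z,[proj("side",p+R0.apply([dx,dy,z])).tolist() for dx in(-11,11) for dy in(-8,8)])
```

```text
[560.35747843 -24.17795791 192.42258692] [ 2.4570e-01  2.9580e-01 -1.8840e-01 -1.0000e-04 -1.0877e+00 -3.7920e-01]
[[ 43  42  41  43  43  42  40  39  40  43  42  43  42  43  42  42  41  41]
 [ 58  57  50  42  42  41  41  38  39  42  42  42  42  47  50  48  47  63]
 [ 87  88  81  54  40  44  51  46  41  48  41  42  46  62  81  75  81 120]
 [ 86  85  87  78  39  60  92  71  58  83  50  42  44  64  90  87 105 141]
 [ 84  85  87  76  37  75 122  88  81 124  79  41  42  61  90  87  87  89]
 [ 84  85  86  75  38  63 107  89  72 123  83  39  42  60  90  86  86  88]
 [ 85  85  87  78  45  62 111 108  70 128 101  39  39  57  90  87  86  88]
 [ 86  86  86  78  50  53  98 108  68 124 101  38  42  59  90  88  87  85]
 [ 84  86  87  81  57  54  98 110  59 109 103  38  46  68  90  87  86  85]
 [ 85  84  85  79  53  53  98 112  68 112 111  39  44  62  81  79  78  76]
 [ 78  76  77  71  52  52  96 111  65 109 112  47  53  74  76  74  70  68]
 [ 79  76  75  73  73  71  96 113  59  95 117  68  86 114 113 113 113 113]
 [114 113 115 115 115 116 123 115  75  94 119 102 116 115 114 113 114 115]
 [115 111 
[... 536 characters left out ...]
 113 111 110 108 109 113 115 115 116 118 118 115 112]
 [107 108 111 114 116 114 112 110 107 107 110 111 112 114 115 116 113 113]
 [144 177 108 112 113 113 113 110 109 108 109 110 110 110 112 114 114 113]
 [226 255 102 113 112 111 113 115 116 116 113 113 113 111 111 111 114 115]
 [223 252  89 114 116 115 115 111 109 108 108 110 110 112 111 113 115 114]
 [238 188 103 107 109 110 108 108 106 108 109 110 111 112 112 113 113 114]]
8 [[281.5, 177.3], [286.8, 177.4], [282.4, 172.8], [287.5, 173.0]]
0 [[281.4, 175.2], [286.6, 175.4], [282.2, 170.8], [287.4, 170.9]]
-8 [[281.2, 173.2], [286.4, 173.3], [282.0, 168.7], [287.2, 168.8]]
-16 [[281.0, 171.1], [286.3, 171.2], [281.9, 166.6], [287.1, 166.7]]
```

The true tip is about 20 mm higher than TCP−8 suggests. To get an exact reference I'll lightly touch a bare patch of table in front of the grille, at about (420,10).

Call:
{"method": "step_arm", "body": {
  "steps": [
    [[0,0,0,-0.4,3.6,0,1],[0,0,0,-0.8,7.2,0,1],[0,0,0,-1.2,10.8,0,1],[0,0,0,-1.5,14.4,0,1],[0,0,0,-1.5,14.4,3,1],[0,0,0,-1.5,14.4,6,1],[0,0,0,-1.5,14.4,9,1],[0,0,0,-1.5,14.4,12,1],[0,0,0,-1.5,14.4,14.5,1],[0,0,0,-1.5,14.4,16,1],[0,0,0,-1.5,14.4,17,1],[0,0,0,-1.5,14.4,17.5,1],[0,0,0,-1.5,14.4,17.5,1],[0,0,0,-1.5,14.4,17.5,1],[0,0,0,-1.5,14.4,17.5,1],[0,0,0,-1.5,14.4,17.5,1]]
  ]
}}

```text
time_s: 8.58
tcp_pos: [420.3, 9.4, 18.8]
orientation: [-3.14, 0.001, -1.705]
ft_force: [-0.3, -0.4, -0.3]
width: -0.004
grip_force: 0.0
```

Run:
```python
from h import *
import cv2
im=snapshot("side");s=observe();p=s["tcp_pos"];print(p,s["ft_force"],s["time_s"])
cv2.imwrite("pics/s4.png",cv2.resize(im[165:255,260:380,::-1],None,fx=6,fy=6,interpolation=cv2.INTER_CUBIC))
```

```text
[420.23032531   9.32618227  18.76901443] [-1.20006605 -0.46320407  0.91339603] 8.6333
```

View pics/s4.png

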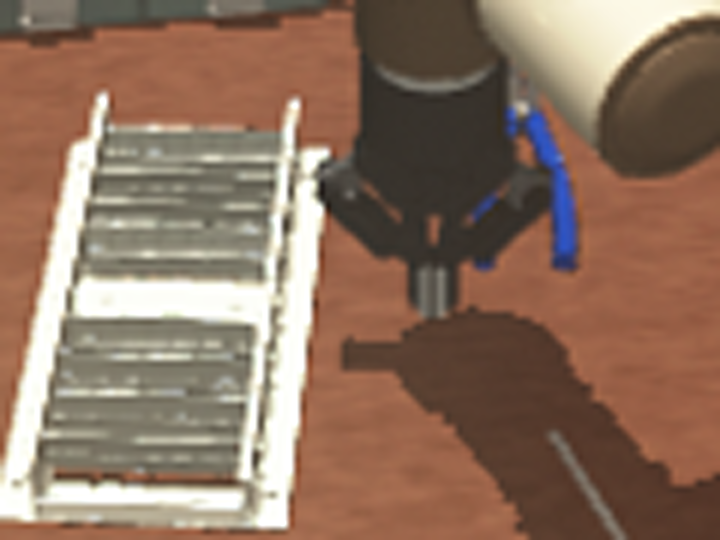

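The tip is at about (432,315) in the crop, clear of the screwdriver and pliers and still well above the table. I go down gently.

Call:
{"method": "step_arm", "body": {
  "steps": [
    [[0,0,0,0,0,0.3,1],[0,0,0,0,0,0.6,1],[0,0,0,0,0,0.9,1],[0,0,0,0,0,1.0,1],[0,0,0,0,0,1.0,1],[0,0,0,0,0,1.0,1]]
  ]
}}

```text
time_s: 9.13
tcp_pos: [419.6, 9.0, 7.9]
orientation: [3.141, -0.0, -1.706]
ft_force: [-0.5, 0.8, -0.1]
width: 0.002
grip_force: 0.0
```

Call:
{"method": "step_arm", "body": {
  "steps": [
    [[0,0,0,0,0,0.1,1],[0,0,0,0,0,0.2,1],[0,0,0,0,0,0.3,1],[0,0,0,0,0,0.3,1],[0,0,0,0,0,0.3,1]]
  ]
}}

```text
time_s: 9.55
tcp_pos: [419.6, 9.0, 5.0]
orientation: [3.141, -0.0, -1.706]
ft_force: [0.3, 0.7, 0.2]
width: -0.0
grip_force: 0.0
```

Call:
{"method": "step_arm", "body": {
  "steps": [
    [[0,0,0,0,0,0.1,1],[0,0,0,0,0,0.2,1],[0,0,0,0,0,0.3,1],[0,0,0,0,0,0.3,1],[0,0,0,0,0,0.3,1]]
  ]
}}

```text
time_s: 9.97
tcp_pos: [419.6, 9.0, 1.9]
orientation: [3.141, -0.0, -1.706]
ft_force: [0.0, -0.6, -0.2]
width: -0.001
grip_force: 0.0
```

No contact although the nominal tip would already be below the table, so the offset is confirmed. I continue.

Call:
{"method": "step_arm", "body": {
  "steps": [
    [[0,0,0,0,0,0.1,1],[0,0,0,0,0,0.2,1],[0,0,0,0,0,0.3,1],[0,0,0,0,0,0.4,1],[0,0,0,0,0,0.5,1],[0,0,0,0,0,0.5,1]]
  ]
}}

```text
time_s: 10.47
tcp_pos: [419.5, 9.0, -3.2]
orientation: [3.141, -0.0, -1.706]
ft_force: [1.0, 0.5, -0.9]
width: 0.001
grip_force: 0.0
```

Run:
```python
from h import *
im=snapshot("side");s=observe();p=s["tcp_pos"];print(p,s["ft_force"])
c=camera_info("side");f=200/np.tan(np.radians(c["vfov"]/2))
Q=R.from_euler('xyz',s["orientation"])
for z in(8,0,-8,-16):
  q=c["world_to_cam"]@np.array([*(p+Q.apply([-10,0,z])),1]);print(z,c["cx"]+f*q[0]/q[2],c["cy"]+f*q[1]/q[2])
print(im[212:232,322:342].mean(2).astype(int))
```

```text
[419.55137544   8.98195144  -3.12488101] [0.26168775 0.14481715 1.37774207]
8 331.24256657622817 227.96061130237027
0 331.2422460866324 226.19686226980065
-8 331.2419235369825 224.42177615024318
-16 331.24159890735194 222.6352432818745
[[ 77  57  55  57  59  55  51  52  51  49  47  50  50  50  49  51  53  50
   47  48]
 [106  93  83  88  92  76  51  50  52  54  48  51  49  50  52  68  80  69
   63  70]
 [112 112 112 112 113 102  56  51  72  82  56  75  54  47  67 102 108 108
  109 110]
 [117 117 116 117 118 105  56  60 102 111  78 123  78  46  70 105 102 100
  101 107]
 [117 117 116 118 120 106  58  59 101 111  75 126  92  46  52  62  60  60
   76 104]
 [110 111 112 111 112 103  65  58 101 110  75 125  92  46  53  64  62  63
   63  63]
 [108 107 105 104 105  96  60  58 101 110  75 125  89  46  54  66  66  66
   66  65]
 [107 108 107 107 107  89  52  60 101 110  75 121  82  47  55  67  67  67
   66  65]
 [108 100 104 109  92  62  55  60 102 110  75 122  83  50  57  66  64  64
   64  64]
 [ 95  63  79  97  66  68  65  69 106 111  76 126  89  56  61  63  63  64
   64  65]
 [ 68  67  67  67  69  70  68  75 103 103  76 120  90  64  66  67  66  66
   66  68]
 [ 68  68  68  69  70  69  69  66  61  56  61  68  68  66  66  66  66  64
   65  63]
 [ 66  67  68  69  68  68  66  66  67  66  67  66  65  65  64  63  63  63
   63  61]
 [ 68  67  68  67  67  66  66  67  67  67  67  67  66  66  66  66  65  66
   65  66]
 [ 77  78  75  65  66  66  65  65  66  67  66  66  66  67  67  67  66  66
   66  65]
 [113 115 106  75  66  69  68  68  67  68  68  66  66  66  67  68  67  66
   64  63]
 [113 113 115 107  75  69  68  69  67  66  65  64  65  66  66  66  65  65
   64  63]
 [113 113 113 116 108  77  68  68  67  67  64  65  66  67  66  66  66  66
   65  64]
 [112 112 113 115 119 111  76  67  68  69  67  68  69  69  68  67  66  64
   65  63]
 [113 114 115 116 118 118 109  74  66  67  68  66  66  66  66  65  65  64
   65  64]]
```

Call:
{"method": "step_arm", "body": {
  "steps": [
    [[0,0,0,0,0,0.1,1],[0,0,0,0,0,0.2,1],[0,0,0,0,0,0.3,1],[0,0,0,0,0,0.4,1],[0,0,0,0,0,0.5,1],[0,0,0,0,0,0.6,1],[0,0,0,0,0,0.6,1]]
  ]
}}

```text
time_s: 11.1
tcp_pos: [419.5, 9.0, -9.2]
orientation: [3.141, -0.0, -1.706]
ft_force: [0.2, 0.8, -0.0]
width: -0.003
grip_force: 0.0
```

Call:
{"method": "step_arm", "body": {
  "steps": [
    [[0,0,0,0,0,0.1,1],[0,0,0,0,0,0.15,1],[0,0,0,0,0,0.15,1],[0,0,0,0,0,0.15,1]]
  ]
}}

```text
time_s: 11.43
tcp_pos: [419.6, 9.0, -10.5]
orientation: [3.142, -0.0, -1.706]
ft_force: [-0.0, -0.0, 0.4]
width: 0.001
grip_force: 0.0
```

Call:
{"method": "step_arm", "body": {
  "steps": [
    [[0,0,0,0,0,0.1,1],[0,0,0,0,0,0.1,1],[0,0,0,0,0,0.1,1]]
  ]
}}

```text
time_s: 11.68
tcp_pos: [419.6, 9.0, -11.5]
orientation: [3.142, -0.0, -1.706]
ft_force: [0.0, 0.2, 1.1]
width: 0.003
grip_force: 0.0
```

Call:
{"method": "step_arm", "body": {
  "steps": [
    [[0,0,0,0,0,0.05,1],[0,0,0,0,0,0.1,1],[0,0,0,0,0,0.1,1],[0,0,0,0,0,0.1,1]]
  ]
}}

```text
time_s: 12.02
tcp_pos: [419.6, 9.0, -12.5]
orientation: [3.142, -0.0, -1.706]
ft_force: [0.2, 0.0, -0.7]
width: -0.001
grip_force: 0.0
```

Call:
{"method": "step_arm", "body": {
  "steps": [
    [[0,0,0,0,0,0.05,1],[0,0,0,0,0,0.1,1],[0,0,0,0,0,0.1,1],[0,0,0,0,0,0.1,1]]
  ]
}}

```text
time_s: 12.35
tcp_pos: [419.6, 9.0, -13.5]
orientation: [3.142, -0.0, -1.706]
ft_force: [0.6, 0.2, -0.4]
width: 0.003
grip_force: 0.0
```

Call:
{"method": "step_arm", "body": {
  "steps": [
    [[0,0,0,0,0,0.05,1],[0,0,0,0,0,0.1,1],[0,0,0,0,0,0.1,1],[0,0,0,0,0,0.1,1]]
  ]
}}

```text
time_s: 12.68
tcp_pos: [419.7, 9.0, -14.4]
orientation: [-3.141, 0.0, -1.706]
ft_force: [-0.0, 0.1, 3.2]
width: -0.001
grip_force: 0.9
```

Call:
{"method": "step_arm", "body": {
  "steps": [
    [[0,0,0,0,0,0.05,1],[0,0,0,0,0,0.1,1],[0,0,0,0,0,0.1,1],[0,0,0,0,0,0.1,1]]
  ]
}}

```text
time_s: 13.02
tcp_pos: [419.7, 9.0, -14.5]
orientation: [-3.141, -0.0, -1.705]
ft_force: [-2.3, 0.3, 13.3]
width: -0.001
grip_force: 6.8
```

The table contact is at reported TCP z ≈ −14.4, so tip height = TCP z + 14.4. For a 25.5 mm tip height the TCP should be at about 11. I lift and go back over the middle bar.

Call:
{"method": "step_arm", "body": {
  "steps": [
    [[0,0,0,0,0,-2,1],[0,0,0,0,0,-5,1],[0,0,0,0,0,-8,1],[0,0,0,0,0,-10,1],[0,0,0,0.4,-3.6,-10,1],[0,0,0,0.8,-7.2,-10,1],[0,0,0,1.2,-10.8,-10,1],[0,0,0,1.57,-14.4,-10,1],[0,0,0,1.57,-14.4,-8,1],[0,0,0,1.57,-14.4,-6,1],[0,0,0,1.57,-14.4,-4.5,1],[0,0,0,1.57,-14.4,-3.5,1],[0,0,0,1.57,-14.4,-3.2,1],[0,0,0,1.57,-14.4,-3.2,1],[0,0,0,1.57,-14.4,-3.2,1],[0,0,0,1.57,-14.4,-3.2,1],[0,0,0,1.57,-14.4,-3.2,1]]
  ]
}}

```text
time_s: 14.43
tcp_pos: [560.9, -25.7, 17.6]
orientation: [-3.14, 0.001, -1.705]
ft_force: [-0.3, 0.2, -0.6]
width: -0.002
grip_force: 0.0
```

Call:
{"method": "step_arm", "body": {
  "steps": [
    [[0,0,0,0,0,0.3,1],[0,0,0,0,0,0.6,1],[0,0,0,0,0,0.6,1],[0,0,0,0,0,0.6,1],[0,0,0,0,0,0.6,1],[0,0,0,0,0,0.6,1],[0,0,0,0,0,0.6,1]]
  ]
}}

```text
time_s: 15.02
tcp_pos: [560.3, -25.9, 10.5]
orientation: [-3.142, 0.0, -1.706]
ft_force: [0.5, 0.2, -0.1]
width: -0.001
grip_force: 0.0
```

Call:
{"method": "step_arm", "body": {
  "steps": [
    [[0,0,0,-0.5,0,0,1],[0,0,0,-1,0,0,1],[0,0,0,-1.5,0,0,1],[0,0,0,-2,0,0,1],[0,0,0,-2.4,0,0,1],[0,0,0,-2.8,0,0,1],[0,0,0,-3.2,0,0,1]]
  ]
}}

```text
time_s: 15.6
tcp_pos: [564.1, 5.6, 10.4]
orientation: [3.14, -0.001, -1.706]
ft_force: [-0.8, -3.4, -0.0]
width: 0.001
grip_force: 1.7
```

Call:
{"method": "step_arm", "body": {
  "steps": [
    [[0,0,0,-0.2,0,-0.1,1],[0,0,0,-0.6,0,-0.1,1],[0,0,0,-1.0,0,-0.1,1],[0,0,0,-1.4,0,-0.1,1],[0,0,0,-1.8,0,-0.1,1]]
  ]
}}

```text
time_s: 16.02
tcp_pos: [567.4, 24.4, 11.7]
orientation: [-3.141, 0.001, -1.706]
ft_force: [0.3, -0.1, 0.1]
width: -0.0
grip_force: 0.4
```

```bash
cat > drag.py <<'E'
from h import *
import cv2
# grille shift (px) against the first side picture, from its flange corners
a=cv2.imread("pics/side0.png",0).astype(np.float32);b=cv2.cvtColor(snapshot("side"),cv2.COLOR_RGB2GRAY).astype(np.float32)
for n,(r0,r1,c0,c1) in {"end+y":(243,256,256,312),"+x flange":(205,250,258,268)}.items():
    t=a[r0:r1,c0:c1];w=cv2.resize(b[r0-4:r1+4,c0-4:c1+4],None,fx=8,fy=8,interpolation=cv2.INTER_CUBIC);t=cv2.resize(t,None,fx=8,fy=8,interpolation=cv2.INTER_CUBIC)
    m=cv2.matchTemplate(w,t,cv2.TM_CCOEFF_NORMED);_,v,_,l=cv2.minMaxLoc(m);print(n,"px shift",(np.array(l)-32)/8,round(v,3))
s=observe();print(s["tcp_pos"].round(1),s["ft_force"].round(1),s["time_s"])
E
python3 drag.py
```

```text
end+y px shift [-0.125  0.   ] 0.877
+x flange px shift [0. 0.] 0.994
[567.6  25.   11.7] [-0.   0.7  0.4] 16.0667
```

The grille has not moved. I finish the left bank.

Call:
{"method": "step_arm", "body": {
  "steps": [
    [[0,0,0,-0.5,0,0,1],[0,0,0,-1,0,0,1],[0,0,0,-1.5,0,0,1],[0,0,0,-2,0,0,1],[0,0,0,-2.5,0,0,1],[0,0,0,-3,0,0,1],[0,0,0,-3.5,0,0,1],[0,0,0,-4,0,0,1],[0,0,0,-4.5,0,0,1],[0,0,0,-5,0,0,1],[0,0,0,-5.5,0,0,1],[0,0,0,-6,0,0,1],[0,0,0,-6.5,0,0,1],[0,0,0,-7,0,0,1],[0,0,0,-7.5,0,0,1],[0,0,0,-8,0,0,1],[0,0,0,-8.5,0,0,1],[0,0,0,-9,0,0,1],[0,0,0,-9.4,0,0,1]]
  ]
}}

```text
time_s: 17.65
tcp_pos: [580.0, 117.8, 11.6]
orientation: [-3.141, 0.001, -1.705]
ft_force: [-0.6, -1.1, -0.0]
width: -0.001
grip_force: 0.2
```

Call:
{"method": "step_arm", "body": {
  "steps": [
    [[0,0,0,0,0,-1.5,1],[0,0,0,0,0,-3,1],[0,0,0,3.5,0,-3.5,1],[0,0,0,7.0,0,-3.5,1],[0,0,0,10.5,0,-3.5,1],[0,0,0,13.0,0,-3.5,1],[0,0,0,14.5,0,-3.5,1],[0,0,0,14.5,0,-3.5,1],[0,0,0,14.5,0,-2.5,1],[0,0,0,14.5,0,-1.5,1],[0,0,0,14.5,0,-0.5,1],[0,0,0,14.5,0,0,1],[0,0,0,14.5,0,0,1],[0,0,0,14.5,0,0,1],[0,0,0,14.5,0,0,1],[0,0,0,14.5,0,0,1]]
  ]
}}

```text
time_s: 18.98
tcp_pos: [560.5, -26.6, 11.9]
orientation: [-3.141, 0.0, -1.705]
ft_force: [0.1, 0.7, -0.5]
width: 0.0
grip_force: 0.0
```

```bash
python3 drag.py; python3 -c "
from h import *
import cv2
cv2.imwrite('pics/s5.png',cv2.resize(snapshot('side')[180:260,250:325,::-1],None,fx=7,fy=7,interpolation=cv2.INTER_CUBIC))
im=snapshot('side').mean(2)
a=cv2.imread('pics/side0.png').mean(2)
print(im[218:250,284].astype(int));print(a[218:250,284].astype(int))"
```

```text
end+y px shift [-0.25  0.5 ] 0.769
+x flange px shift [ 0.    -0.125] 0.992
[560.5 -26.7  12. ] [-0.9  0.5 -0.5] 19.0333
[184 139  93 103 178 205 209 202 118 207 231 199 217 235 119 220 244 198
 203 185 129 202 181 196 202 206 192  74 144 185 231 165]
[106 119 118 135 172 128 183 113 116 120 129 115 148 110 117 116 118 118
 114 135 181 104 115 134  94 106  95  80 194 255 254 159]
```

The left bank now shows bright flat faces and the grille has not moved. Now the right bank.

Call:
{"method": "step_arm", "body": {
  "steps": [
    [[0,0,0,0.5,0,0,1],[0,0,0,1,0,0,1],[0,0,0,1.5,0,0,1],[0,0,0,2,0,0,1],[0,0,0,2.5,0,0,1],[0,0,0,3,0,0,1],[0,0,0,3.5,0,0,1],[0,0,0,4,0,0,1],[0,0,0,4.5,0,0,1],[0,0,0,5,0,0,1],[0,0,0,5.5,0,0,1],[0,0,0,6,0,0,1],[0,0,0,6.5,0,0,1],[0,0,0,7,0,0,1],[0,0,0,7.5,0,0,1]]
  ]
}}

```text
time_s: 20.38
tcp_pos: [549.8, -101.9, 11.5]
orientation: [3.141, -0.0, -1.706]
ft_force: [-0.1, 1.3, 1.5]
width: 0.002
grip_force: 0.9
```

Call:
{"method": "step_arm", "body": {
  "steps": [
    [[0,0,0,0.5,0,0,1],[0,0,0,1,0,0,1],[0,0,0,1.5,0,0,1],[0,0,0,2,0,0,1],[0,0,0,2.5,0,0,1],[0,0,0,3,0,0,1],[0,0,0,3.5,0,0,1],[0,0,0,4,0,0,1],[0,0,0,4.5,0,0,1],[0,0,0,5,0,0,1],[0,0,0,5.5,0,0,1],[0,0,0,6,0,0,1],[0,0,0,6.5,0,0,1],[0,0,0,7,0,0,1]]
  ]
}}

```text
time_s: 21.55
tcp_pos: [540.4, -171.3, 11.5]
orientation: [3.141, -0.0, -1.706]
ft_force: [0.1, 0.3, 0.1]
width: 0.006
grip_force: 0.0
```

Now a second, slightly lower pass at 24 mm tip height to make sure each blade lies flat.

Call:
{"method": "step_arm", "body": {
  "steps": [
    [[0,0,0,0,0,-1.5,1],[0,0,0,0,0,-3,1],[0,0,0,-3.5,0,-3.5,1],[0,0,0,-7.0,0,-3.5,1],[0,0,0,-10.5,0,-3.5,1],[0,0,0,-13.0,0,-3.5,1],[0,0,0,-14.5,0,-3.5,1],[0,0,0,-14.5,0,-3.5,1],[0,0,0,-14.5,0,-2.5,1],[0,0,0,-14.5,0,-1.5,1],[0,0,0,-14.5,0,-0.5,1],[0,0,0,-14.5,0,0,1],[0,0,0,-14.5,0,0.2,1],[0,0,0,-14.5,0,0.2,1],[0,0,0,-14.5,0,0.2,1],[0,0,0,-14.5,0,0.2,1]]
  ]
}}

```text
time_s: 22.88
tcp_pos: [560.4, -27.1, 9.8]
orientation: [-3.141, 0.0, -1.706]
ft_force: [0.8, 0.2, -0.0]
width: -0.005
grip_force: 0.0
```

```bash
python3 drag.py; python3 -c "
from h import *
import cv2
cv2.imwrite('pics/s6.png',cv2.resize(snapshot('side')[165:260,250:335,::-1],None,fx=6,fy=6,interpolation=cv2.INTER_CUBIC))"
```

```text
end+y px shift [-0.25  0.5 ] 0.769
+x flange px shift [ 0.    -0.125] 0.992
[560.5 -27.   10. ] [ 0.3 -0.5  0.4] 22.9333
```

Call:
{"method": "step_arm", "body": {
  "steps": [
    [[0,0,0,0.6,0,0,1],[0,0,0,1.2,0,0,1],[0,0,0,1.8,0,0,1],[0,0,0,2.4,0,0,1],[0,0,0,3.0,0,0,1],[0,0,0,3.6,0,0,1],[0,0,0,4.2,0,0,1]]
  ]
}}

```text
time_s: 23.57
tcp_pos: [554.6, -69.1, 9.7]
orientation: [-3.141, 0.0, -1.706]
ft_force: [0.1, 1.1, 1.3]
width: 0.002
grip_force: 0.6
```

Light contact only. I continue.

Call:
{"method": "step_arm", "body": {
  "steps": [
    [[0,0,0,0.6,0,0,1],[0,0,0,1.2,0,0,1],[0,0,0,1.8,0,0,1],[0,0,0,2.4,0,0,1],[0,0,0,3.0,0,0,1],[0,0,0,3.6,0,0,1],[0,0,0,4.2,0,0,1],[0,0,0,4.8,0,0,1],[0,0,0,5.4,0,0,1],[0,0,0,6.0,0,0,1],[0,0,0,6.6,0,0,1],[0,0,0,7.2,0,0,1],[0,0,0,7.8,0,0,1],[0,0,0,8.4,0,0,1],[0,0,0,9.0,0,0,1],[0,0,0,9.6,0,0,1],[0,0,0,10.2,0,0,1]]
  ]
}}

```text
time_s: 24.98
tcp_pos: [540.6, -170.2, 9.5]
orientation: [3.142, -0.0, -1.706]
ft_force: [0.4, 0.3, 1.3]
width: 0.001
grip_force: 0.4
```

Call:
{"method": "step_arm", "body": {
  "steps": [
    [[0,0,0,0,0,-1.5,1],[0,0,0,0,0,-3,1],[0,0,0,-3.5,0,-3.5,1],[0,0,0,-7.0,0,-3.5,1],[0,0,0,-10.5,0,-3.5,1],[0,0,0,-13.0,0,-3.5,1],[0,0,0,-14.5,0,-3.5,1],[0,0,0,-14.5,0,-3.5,1],[0,0,0,-14.5,0,-2.5,1],[0,0,0,-14.5,0,-1.5,1],[0,0,0,-14.5,0,-0.5,1],[0,0,0,-14.5,0,0,1],[0,0,0,-14.5,0,0,1],[0,0,0,-14.5,0,0,1],[0,0,0,-14.5,0,0,1]]
  ]
}}

```text
time_s: 26.23
tcp_pos: [560.4, -26.3, 9.5]
orientation: [-3.141, -0.0, -1.706]
ft_force: [-0.1, 0.2, -0.4]
width: -0.004
grip_force: 0.0
```

Call:
{"method": "step_arm", "body": {
  "steps": [
    [[0,0,0,-0.6,0,0,1],[0,0,0,-1.2,0,0,1],[0,0,0,-1.8,0,0,1],[0,0,0,-2.4,0,0,1],[0,0,0,-3.0,0,0,1],[0,0,0,-3.6,0,0,1],[0,0,0,-4.2,0,0,1],[0,0,0,-4.8,0,0,1],[0,0,0,-5.4,0,0,1],[0,0,0,-6.0,0,0,1]]
  ]
}}

```text
time_s: 27.07
tcp_pos: [568.4, 34.1, 9.6]
orientation: [-3.142, -0.0, -1.706]
ft_force: [-0.2, -0.6, -0.1]
width: 0.002
grip_force: 0.4
```

Call:
{"method": "step_arm", "body": {
  "steps": [
    [[0,0,0,-0.6,0,0,1],[0,0,0,-1.2,0,0,1],[0,0,0,-1.8,0,0,1],[0,0,0,-2.4,0,0,1],[0,0,0,-3.0,0,0,1],[0,0,0,-3.6,0,0,1],[0,0,0,-4.2,0,0,1],[0,0,0,-4.8,0,0,1],[0,0,0,-5.4,0,0,1],[0,0,0,-6.0,0,0,1],[0,0,0,-6.6,0,0,1],[0,0,0,-7.2,0,0,1],[0,0,0,-7.8,0,0,1],[0,0,0,-8.4,0,0,1]]
  ]
}}

```text
time_s: 28.23
tcp_pos: [579.7, 117.4, 9.5]
orientation: [-3.142, 0.0, -1.706]
ft_force: [0.0, -0.0, 1.2]
width: -0.0
grip_force: 0.3
```

Call:
{"method": "step_arm", "body": {
  "steps": [
    [[0,0,0,0,0,-2,1],[0,0,0,0,0,-4,1],[0,0,0,0,0,-8,1],[0,0,0,0,0,-12,1],[0,0,0,2,0,-16,1],[0,0,0,6,6,-16,1],[0,0,0,9,10,-16,1],[0,0,0,10,14,-16,1],[0,0,0,10,18,-16,1],[0,0,0,10,18,-16,1],[0,0,0,10,18,-16,1]]
  ]
}}

```text
time_s: 29.15
tcp_pos: [381.2, 40.0, 168.8]
orientation: [3.138, -0.0, -1.706]
ft_force: [0.9, 0.7, -0.5]
width: 0.0
grip_force: 0.0
```

```bash
python3 drag.py; python3 -c "
from h import *
import cv2
f=lambda n,r0,r1,c0,c1,k:cv2.resize(snapshot(n)[r0:r1,c0:c1,::-1],None,fx=k,fy=k,interpolation=cv2.INTER_CUBIC)
a=f('side',170,260,250,320,6);b=f('top',142,212,270,385,3)
o=np.zeros((540,420+345,3),np.uint8);o[:a.shape[0],:420]=a;o[:b.shape[0],420:]=b
cv2.imwrite('pics/s7.png',o)"
```

```text
end+y px shift [-0.125  0.5  ] 0.762
+x flange px shift [ 0.    -0.125] 0.99
[384.9  41.3 169.8] [1.  0.3 0.2] 29.2
```

View pics/s7.png

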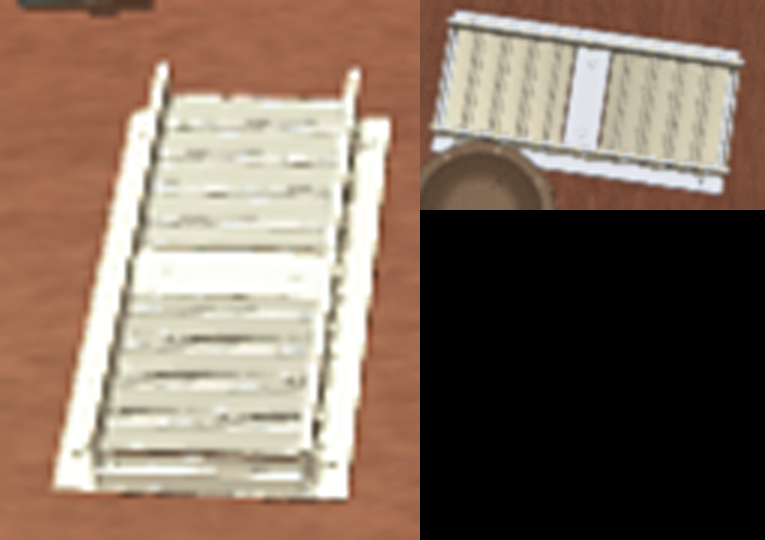

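All eight blades lie flat with bright faces in both views. The middle bar is at about (232,272) in the side crop and the grille has not moved. The arm is clear, so I'll hand it in.

```bash
python3 -c "
from rig import *
print(sign_off())"
```

```text
the job is handed in; nothing more can be done
None
```

All eight blades look folded flat and outward in the final pictures from both cameras, with no measurable shift of the grille, and the job was handed in at about 29 s; besides the blades, the fingertips touched a bare patch of table once (about 13 N) to find their true height, because an earlier pass had gone over the blades without contact.

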